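# Lock the tube rotator's wheel with its R-clip

### The job

Take the R-clip out of its parking stand and lock the tube rotator's wheel with it: push the straight leg down through the cross-hole near the end of the rotator's axle until the bent leg has ridden over the axle and snapped in under it, the clip upright and fully home, then let go. The axle floats a few millimetres lengthwise, so feel for the hole gently: never press the clip on the rotator with more than 30 N. Leave the bottle, the jar and the well plate where they are.

Things in the scene. Friction and masses are not known exactly. Their poses are not given: they have to be found in the camera images.
- clip: The R-clip, upright: steel wire with a black grip on top, 92 mm high, 55 g. Origin: the point of the straight leg that lies on the axle's centre line when the clip is home. z up along the straight leg; x from it towards the bent leg (the clip lies in its x-z plane); y across. When home, the grip's underside stands 1.5 mm over the axle; pressing farther meets it rigidly.
- clip_grip (a point): Centre of the clip's moulded grip, 33.5 mm above the clip's origin: a block 28 mm (x) by 14 mm (y) by 44 mm high, centred on the straight leg, its underside 11.5 mm above the origin; a wire eye rises 12 mm above it. Grasp here across the 28 or the 14 mm; keep fingertips above the grip's underside so that they clear stand and axle.
- clip_tip (a point): Rounded lower end of the straight leg, 26 mm below the clip's origin. The leg is a 5 mm round wire that runs straight up to the grip.
- bent_end (a point): Flared lower end of the springy bent leg, 17 mm along x and 22 mm below the clip's origin at rest. The leg (4 mm wire) leaves the grip at x = 9 mm, bows round where the 20 mm axle will sit, narrows to x = 7 mm at 10 mm below the origin, then flares out. It meets the axle only when the straight leg is more than 8 mm into the hole.
- bent_leg (a joint): How far the bent leg is spread from the straight leg, rad: 0 at rest and when snapped in home, about 0.1 as its narrow part passes the middle of the axle. Pressing the clip home takes roughly 5 to 12 N over the last 20 mm, then the force drops as the leg snaps in under the axle.
- rotator: Tube rotator fixed to the bench: white box 115 x 80 x 150 mm, level steel axle, white wheel (120 mm across) of tubes. Position and turn vary. Origin on the bench, 100 mm below point hole_nominal; z up, y along the axle from its free end to the box. Along y from the origin: axle end -20 mm (give or take the end play), hub (27 mm thick) from 16, tube caps from 31, wheel 45 to 57, box 66 to 146 mm.
- hole_nominal (a point): On the axle's centre line, 100 mm above the bench; axes as the rotator's. The hole is at this point when the axle is mid-way in its end play, but the axle sits anywhere up to 8 mm either way along y and the hole with it (not measured: look or feel). Friction of 25 N keeps the axle there. The clip's bent leg may face +x or -x.
- hole_mouth (a point): Top of the 20 mm thick axle at the nominal place of the hole, 10 mm above hole_nominal. The real hole lies up to 8 mm away along y. It goes upright right through the axle and is 7 x 7 mm inside; its mouth is countersunk by 1.5 mm across the axle only.
- stand: Grey parking stand fixed to the bench (foot 90 x 60 mm, 46 mm high); position and turn vary. Two rails along its x axis, 7.6 mm apart, carry the clip's grip while both legs hang in the slot between them; the clip lifts straight up. Origin on the bench, about below the straight leg; x along the slot.
- bottle: Bystander: white reagent bottle, diameter 60 mm, 150 mm high; origin at its foot.
- jar: Bystander: white jar, diameter 52 mm, 70 mm high; origin at its foot.
- plate: Bystander: clear well plate, 86 x 128 x 15 mm, lying flat; origin under its centre.

How it is judged:
On the way, in this order (a step that is already met when the one before it is completed fails the run):
1. the straight leg has entered the cross-hole (its tip at least 5 mm below the top of the axle) (x of clip_tip in the frame of hole_nominal between -0.0035 and 0.0035 m and y of clip_tip in the frame of hole_nominal between -0.0115 and 0.0115 m and z of clip_tip in the frame of hole_nominal between -0.05 and 0.005 m), for 0.1 s.
2. the clip is home, its bent leg snapped in under the axle (x of clip in the frame of hole_nominal between -0.003 and 0.003 m and y of clip in the frame of hole_nominal between -0.0115 and 0.0115 m and z of clip in the frame of hole_nominal between -0.004 and 0.003 m and angle between clip's own z axis and vertical below 0.2 rad and value of joint bent_leg below 0.07 rad), for 0.2 s.
At the end, for the whole second after the job is handed in: The clip stands released and at rest in the cross-hole, within 11 degrees of upright, its origin at most 3 mm above or 4 mm below the axle's centre line, within 3 mm sideways of it and 11.5 mm along it from hole_nominal, its bent leg sprung back (spread under 0.07 rad) (all of step 2 and linear speed of clip below 0.02 m/s and angular speed of clip below 0.2 rad/s); the robot touches nothing.
It fails at once if the clip is pressed on the rotator or its axle with more than 30 N (contact force between clip and rotator above 30 N).
It fails at once if the bottle is moved by more than 20 mm (distance of bottle from where it was at the start of the episode above 0.02 m).
It fails at once if the jar is moved by more than 20 mm (distance of jar from where it was at the start of the episode above 0.02 m).
It fails at once if the plate is moved by more than 20 mm (distance of plate from where it was at the start of the episode above 0.02 m).
It also fails if it takes over 61 s, if anything falls off the work surface, if the arm or the gripper's body presses on something with over 40 N, if the wrist force passes 120 N, or if a joint passes its speed limit or range.

### The arm

A 6-joint arm with a two-finger parallel gripper is mounted at the origin on the work surface. World frame = base frame: x ahead of the robot, y to its left, z up, the work surface at z = 0. Lengths are in m, angles in rad, forces in N, time in s.
With the tool pointing down it reaches from about 0.325 to 0.75 m from the base axis. Payload 7.6 kg.
Tool frame: the origin (TCP) lies midway between the tips of the shut fingers; the grasp point (between the pads) lies 19 mm behind it; z points along the fingers, y is the line along which they close (so a half turn about z gives the same grasp; the last joint's range is limited). The gripper opens to 85 mm and grips with 20 to 120 N. Pads are 22 mm wide; open, the fingers measure 114 mm over their backs; the gripper's body (76 mm by 85 mm) begins 54 mm behind the grasp point. The pads swing forward as they close: fully open they stand 13 mm farther back than shut.
Start: joints at [-1.363, 0.052, 1.401, -0, 1.689, -0.07], TCP at [0.144, -0.505, 0.231] pointing down, gripper open.
Joint ranges: [-2.9, 2.9], [-0.91, 2.17], [0.12, 2.37], [-1.06, 4.2], [0.26, 2.73], [-2.93, 2.93]. Speed limits (rad/s): [2.57, 2.57, 3.01, 3.14, 3.14, 3.14].

### API

Orientations are given as a rotation vector (axis times angle).
In Python, from cell import * gives the robot as it stands.
- The arm moves only by the tool step_arm, never from a script. Its argument "steps" is a list of rows, each a list of 6 numbers: the shift along the tool's x, y, z as a fraction of full scale, then the turn, a rotation vector about the tool's x, y, z as a fraction of full scale. A call has 1 to 20 rows; each row shifts and turns the commanded pose from where the row before left it, along the tool's axes as they then stand; what a row does not reach is not made up. Full scale, the value 1, is 80 cm for a shift and 90 degrees for a turn. A row lasts 1/8 s, in which the tool goes at most 62.5 mm and 10.7 degrees, less where a joint would pass 70% of its speed; a pose out of reach is approached as far as the arm can. A call with a number of a shift or a turn outside -1 to 1 is refused whole. A call with a gripper value outside its range is refused whole. "fingers" is the closure, from -1 (fully open) to 1 (shut), so that 0 is half open, set as the call begins (left out, the last holds). The fingers move at their own pace and stop on an object; "newtons" is the grip in N (left out, the last holds). Time passes only in rows, so rows that do not move let the fingers close. It gives the time, the measured TCP pose, the force, the opening and the grip force at its end, in the units of the state.
- state(): the state, without advancing time (a new reading comes with each control period).
- grab_frame(name): name is "scene" or "top" or "wrist"; returns (picture, depth): 400x640x3 uint8, blue, green, red; 400x640 float32, m along the optical axis (not along the pixel's ray), 0 where there is no reading.
- camera_model(name): a dict with "fx", "fy", "cx", "cy" (pixels), "k1" (the pictures are not rectified: a ray, as slopes to the right and down, at radius r is drawn at 1 + k1 r^2 times it, then the intrinsics apply), "eye" and "orientation" of the camera in the world; the wrist camera has in their place "tool_from_camera" (4x4, takes a point from camera to tool coordinates, whose origin is the TCP and whose axes are the flange's). Camera axes: x right, y down, z forward; pixel columns grow to the right and rows downward; lengths in m; the calibration is good to about 2 mm. A picture is of the moment at which its call begins: read the wrist's pose just before it. camera_model takes no time and is no camera call.
- finish_job(): hands the job in; it is judged then, once.
Trained networks look in the newest picture that a camera, given by its name, has taken for a name from the list of things; names that differ only in an ending like _2 or _b are one class to them, and where a whole thing is asked for, a point or a joint stands for the part that bears it (a point fixed in the world has none). Each returns a list of dicts, best first, with "confidence" (0 to 1); they miss things now and then, are a little off and sometimes report something else, mostly with a low value. They report only what shows in the picture. A call takes as long as a camera call.
- search_frame(camera, label): "bbox" ([left, top, right, bottom] in pixels, round what is visible of it).
- tip_of(camera, label): "uv" ([column, row] in pixels: a listed point, or the origin of a listed thing).
The state is a dict: "t": time; "q": joint angles; "qvel": joint speeds; "joint_efforts": joint torques, N m; "position": TCP position; "tool_rot": TCP orientation; "ft_force": force on the tool from outside, world axes, zero at the start; "torque": the same for the moment, N m; "gripper_width": opening from 0.0 (shut) to 1.0 (fully open); "gripper_force": force on a finger pad.
Only numpy, scipy, OpenCV 4.12 (cv2) and the standard library are available. Lean on these libraries where they do the work, as an engineer would, in place of code of your own. Each camera call takes 0.05 s, during which the arm holds its last target. There are 200 camera calls.

## Working session

There is one attempt and no reset: what is moved stays moved. The work goes in short steps, Python scripts to look and compute and a tool call to move; the robot and the scene stay as the last step left them, time stands still between calls to the robot, and variables do not carry over. Pictures are saved under pics/ and viewed, at most 10 in all, crops included, and the job is handed in when it is done.

Besides the shell and the picture viewer there is one more tool, called after "Call:" as name(argument=value, ...), one argument or row to a line, values as JSON. step_arm: Moves the arm, as the interface text tells. Shift numbers are shares of 80 cm and turn numbers shares of 90 degrees, none past 1 either way. Its arguments: {"type":"object","properties":{"steps":{"type":"array"},"fingers":{"type":"number"},"newtons":{"type":"number"}},"required":["steps"]}

```bash
mkdir -p pics
cat > h.py <<'E'
from cell import *
import numpy as np, cv2
from scipy.spatial.transform import Rotation as R
def Rm(o):
    o=np.array(o,float)
    return o if o.shape==(3,3) else (R.from_rotvec(o).as_matrix() if o.size==3 else R.from_quat(o).as_matrix())
def pose(name,s=None):
    m=camera_model(name)
    if 'eye' in m: return m,Rm(m['orientation']),np.array(m['eye'])
    s=s or state(); T=np.eye(4); T[:3,:3]=Rm(s['tool_rot']); T[:3,3]=s['position']
    T=T@np.array(m['tool_from_camera']); return m,T[:3,:3],T[:3,3]
def ray(cam,uv):
    m,Rw,e=cam; K=np.array([[m['fx'],0,m['cx']],[0,m['fy'],m['cy']],[0,0,1.]])
    p=cv2.undistortPoints(np.array([[uv]],float),K,np.array([m['k1'],0,0,0,0]))[0,0]
    return Rw@np.array([p[0],p[1],1]),e
def at_z(cam,uv,z):
    d,e=ray(cam,uv); return e+d*(z-e[2])/d[2]
def at_d(cam,uv,depth):
    d,e=ray(cam,uv); return e+d*depth
def proj(cam,P):
    m,Rw,e=cam; p=Rw.T@(np.array(P)-e); x=p[:2]/p[2]; x=x*(1+m['k1']*(x@x))
    return np.array([m['fx']*x[0]+m['cx'],m['fy']*x[1]+m['cy']])
E
python3 - <<'E'
from h import *
print(state()); 
for n in ["scene","top","wrist"]: print(n,camera_model(n))
for n in ["top","scene"]:
    c=pose(n); im,d=grab_frame(n); cv2.imwrite(f"pics/{n}1.png",im); np.save(f"{n}.npy",d)
    for l in ["clip_grip","hole_mouth","rotator","stand","clip","bent_end"]:
        for r in tip_of(n,l)[:1]:
            u,v=map(int,r['uv']); 
            dd=d[min(max(v,0),399),min(max(u,0),639)]; print(n,l,np.round(r['uv'],1),round(r['confidence'],2),at_d(c,r['uv'],dd).round(3))
E
```

```text
{'t': 0.0, 'q': array([-1.36331778e+00,  5.28473488e-02,  1.40175112e+00, -5.61716327e-06,
        1.68862473e+00, -7.03128202e-02]), 'qvel': array([-0.00026727, -0.00099113,  0.00117121,  0.00087569, -0.00076634,
        0.00054067]), 'joint_efforts': array([-4.06129811e-04, -3.81667650e+01, -3.60188591e+01, -8.81673614e-07,
        6.14852543e-03, -1.72039415e-05]), 'position': array([ 0.14392089, -0.50455964,  0.23045358]), 'tool_rot': array([-3.10972699e+00, -4.34725804e-01,  1.84167735e-04]), 'ft_force': array([0.05421267, 0.63756917, 0.92510939]), 'torque': array([-0.0306204 , -0.01630861,  0.02960719]), 'gripper_force': 0.0, 'gripper_width': 0.9979905018344676}
scene {'fx': 420.99781981146015, 'fy': 420.99781981146015, 'cx': 314.4693284150912, 'cy': 189.59351277033116, 'k1': -0.00768323334487014, 'eye': array([ 1.01059766, -0.4850002 ,  0.60329636]), 'orientation': array([-2.17270436, -0.83980129,  0.35853157])}
top {'fx': 494.9511690486541, 'fy': 494.9511690486541, 'cx': 324.9190223590294, 'cy': 199.08365170676308, 'k1': -0.12456058765040956, 'eye': array([ 0.51430364, -0.034
[... 357 characters left out ...]
5867e-04, -3.50106901e-04,
        -5.86900313e-05],
       [ 3.90542988e-04, -3.02071739e-01,  9.53285116e-01,
        -1.43041742e-01],
       [ 0.00000000e+00,  0.00000000e+00,  0.00000000e+00,
         1.00000000e+00]])}
top clip_grip [228.7 264.9] 0.72 [0.476 0.111 0.075]
top rotator [397.4 278.1] 0.62 [ 0.464 -0.17   0.108]
top stand [230.4 261.5] 0.94 [0.481 0.111 0.056]
top clip [230.4 259.3] 0.55 [0.485 0.111 0.057]
scene clip_grip [317.8 127.5] 0.68 [0.495 0.11  0.082]
scene hole_mouth [195.5 175.6] 0.82 [ 0.462 -0.189  0.108]
scene stand [314.6 156.2] 0.79 [0.495 0.1   0.008]
scene clip [197.8 174. ] 0.61 [ 0.342 -0.118  0.001]
scene bent_end [316.4 141.5] 0.59 [0.494 0.106 0.046]
```

View pics/top1.png

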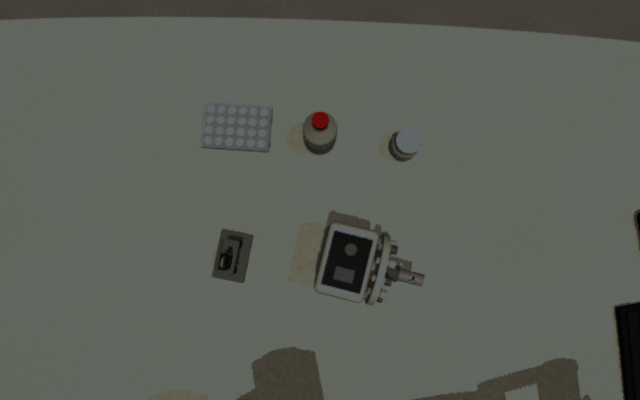

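View pics/scene1.png

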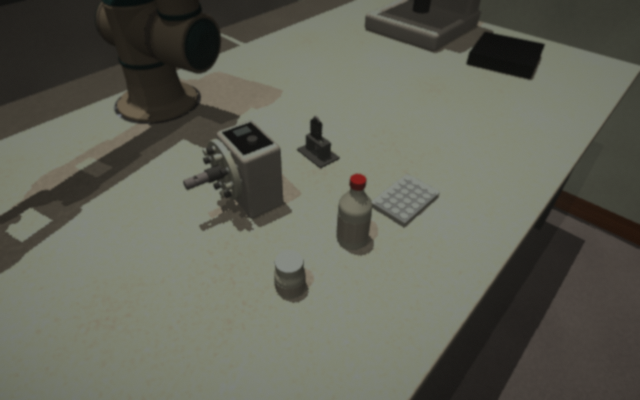

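The top view shows the clip in its stand at about (228,256), and the axle running from (390,268) to (424,278) with a dark hole near (412,276). The jar, bottle and plate are at the top, clear of the work. I'll zoom in for orientations.

Run:
```python
from h import *
im=cv2.imread("pics/top1.png")
a=cv2.resize(im[220:290,195:265],(400,400),interpolation=cv2.INTER_CUBIC);b=cv2.resize(im[240:310,370:440],(400,400),interpolation=cv2.INTER_CUBIC)
o=np.hstack([a,b]); o=cv2.convertScaleAbs(o,alpha=1.8); cv2.imwrite("pics/z1.png",o)
c=pose("top")
# axle z=.11 edge pts, stand corners at foot height
for n,uv,z in [("axle end",(424,279),.1),("axle hole",(412,276),.11),("axle in",(395,270),.1)]: print(n,at_z(c,uv,z).round(4))
for uv in [(221,230),(253,236),(243,282),(212,276)]: print("foot",at_z(c,uv,.008).round(4))
```

```text
axle end [ 0.4634 -0.2162  0.1   ]
axle hole [ 0.4684 -0.1941  0.11  ]
axle in [ 0.4771 -0.1675  0.1   ]
foot [0.5362 0.1391 0.008 ]
foot [0.5272 0.0797 0.008 ]
foot [0.4428 0.0947 0.008 ]
foot [0.4516 0.152  0.008 ]
```

View pics/z1.png

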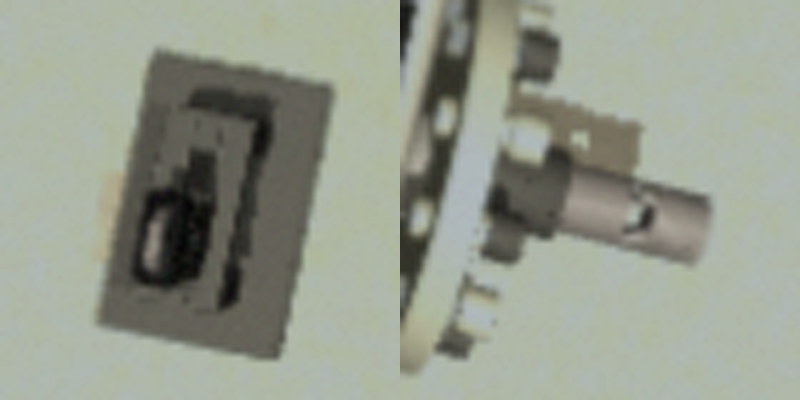

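The crop shows the grip at about (225,261) with the slot running up the picture. The hole sits near (412,276), about 22 mm from the axle's end. I'll move the wrist camera over the axle first, since the clip will hide the hole later.

Call:
step_arm(
  steps=[
    [0.06,-0.0325,0.002,0,0,0],
    [0.06,-0.0325,0.002,0,0,0],
    [0.06,-0.0325,0.002,0,0,0],
    [0.06,-0.0325,0.002,0,0,0],
    [0.06,-0.0325,0.002,0,0,0],
    [0.06,-0.0325,0.002,0,0,0],
    [0.06,-0.0325,0.002,0,0,0],
    [0.06,-0.0325,0.002,0,0,0],
    [0,0,0,0,0,-0.108],
    [0,0,0,0,0,-0.108],
    [0,0,0,0,0,-0.108],
    [0,0,0,0,0,-0.108],
    [0,0,0,0,0,-0.108],
    [0,0,0,0,0,-0.108],
    [0,0,0,0,0,0],
  ],
  fingers=-1,
)

```text
t: 2.58
position: [0.4562, -0.1996, 0.2185]
tool_rot: [2.506, 1.894, -0.0]
ft_force: [-0.3, 0.5, 0.6]
gripper_width: 1.005
gripper_force: 0.0
```

Run:
```python
from h import *
s=state(); print(s['t'],s['position'],s['tool_rot'],s['q'],s['ft_force'])
c=pose("wrist",s); im,d=grab_frame("wrist"); cv2.imwrite("pics/w1.png",im); np.savez("w1.npz",d=d,R=c[1],e=c[2])
print(tip_of("wrist","hole_mouth"))
for P in [(.4684,-.1941,.11),(.4634,-.2162,.1)]: print(proj(c,P))
cv2.imwrite("pics/w1b.png",cv2.convertScaleAbs(im,alpha=1.8))
```

```text
2.575 [ 0.45623141 -0.19956693  0.2185115 ] [ 2.50648192e+00  1.89379289e+00 -6.03025304e-05] [-4.86469842e-01 -2.06559150e-02  1.49974922e+00 -8.23916909e-05
  1.66241449e+00 -2.09778770e-01] [-0.34570743  0.46721246  0.55067418]
[{'uv': [325.0, 180.4], 'confidence': 0.61}]
[329.95106644 185.50112916]
[330.58033703 208.01662263]
```

View pics/w1b.png

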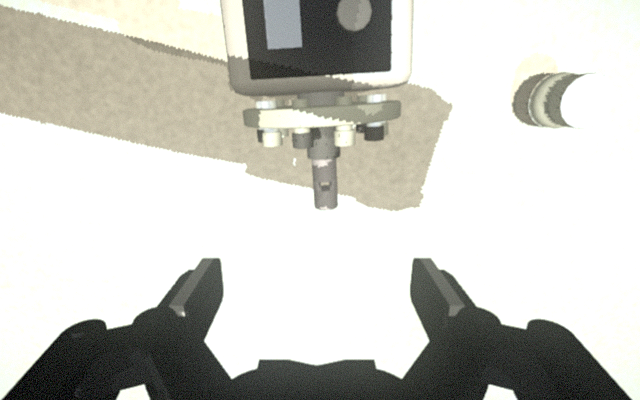

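The wrist view shows the axle pointing down the image at column ~325, hole near (325,186), end near row 208. A closer crop comes next, plus an axle fit from the edges.

Run:
```python
from h import *
im=cv2.imread("pics/w1.png"); z=np.load("w1.npz"); c=(camera_model("wrist"),z['R'],z['e'])
o=cv2.resize(cv2.convertScaleAbs(im[150:215,285:365],alpha=1.5),(800,650)[:2],interpolation=cv2.INTER_CUBIC); cv2.imwrite("pics/w1c.png",cv2.resize(o,(738,600)))
g=im.mean(2)
for v in range(154,212,3): print(v,g[v,308:344].astype(int))
```

```text
154 [ 67  67  77  79  81  84  85  83  86  90  88  89  90  92  91  88  91  89
  86  83  85  84  82  78  77  75  70  59  53  51  46  64  86 104 106 103]
157 [ 73  71  75  75  76  83  81  83  87  89  90  88  89  87  86  88  89  84
  79  70  81  82  83  74  71  67  54  53  61  72  87  94  99 101 105 106]
160 [103 102 102  96  88  96 103 107 109 112 115 120 124 124 124 126 123 121
 123 122 125 118 112 102  84  74  73  71  90 104 103 101 103 102 106 108]
163 [103 110 105 101  92  98 109 115 117 121 125 129 132 135 137 137 136 133
 130 112  91  83  78  78  75  74  71  73  90 110 112 106 105 105 106 105]
166 [109 107 109  97  75  69  74  76  76  95 120 121 112 114 115 109  96  89
  88  89  84  82  78  82  76  72  69  71  89 108 109 108 104 104 104 106]
169 [103 106 103 100  84  68  72  73  77  76  78  82  78  85  85  87  88  90
  88  85  86  85  81  79  75  78  73  71  85 104 106 106 109 105 104 103]
172 [107 105 108 104  83  69  74  73  75  79  78  82  84  86  86  88  87  86
  89  84  84  84  84  75  75  74  71  71  84 104 104 109 109 107 107 104]
175 [111 111 114 106  89  73  68  73  79  7
[... 1219 characters left out ...]
87  90  89  88  88  89
  90  89  91  88  87  85  82  80  76  75  73 116 150 158 156 152 152 153]
202 [150 153 153 155 153 142 107  74  73  80  84  85  88  85  86  88  87  87
  89  90  88  90  84  84  83  80  75  72  74 106 143 155 155 155 153 154]
205 [154 154 153 153 151 148 122  81  76  77  81  83  80  83  84  88  92  97
  97  91  86  88  87  83  82  80  78  75  79 109 144 155 154 152 151 152]
208 [154 153 154 157 155 155 149 132 114  98  91  97 109 124 125 128 130 133
 131 118 112 101  96  91  90  98 114 133 143 154 156 154 154 153 155 151]
211 [156 154 155 154 157 156 158 155 155 153 155 156 154 153 152 154 152 154
 153 156 156 154 155 154 153 153 155 155 154 154 156 154 153 157 156 154]
```

View pics/w1c.png

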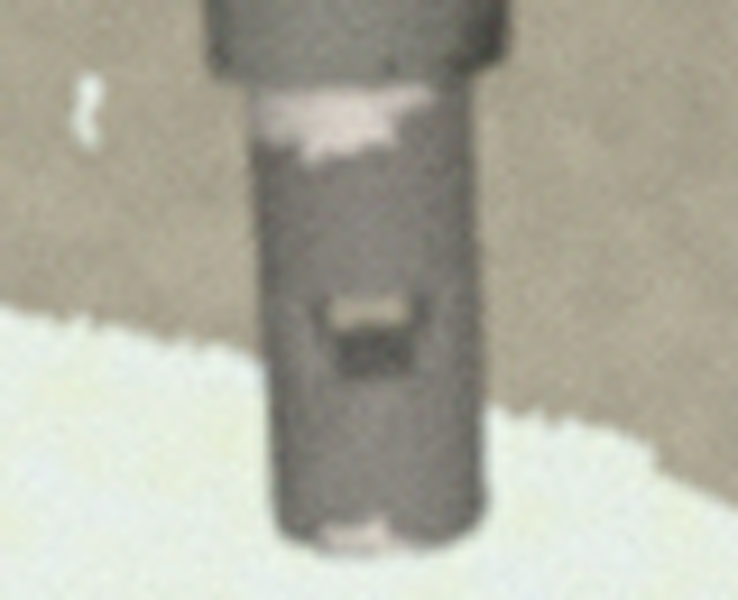

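Run:
```python
from h import *
z=np.load("w1.npz"); c=(camera_model("wrist"),z['R'],z['e']); d=z['d']
A=at_z(c,(324.05,169),.1);B=at_z(c,(325.5,202),.1); H=at_z(c,(324.9,186.1),.11)
v=A-B; print(A,B,"yaw of y",np.degrees(np.arctan2(v[1],v[0])),"hole",H)
print("depth pts",at_d(c,(324.,172.),d[172,324]),at_d(c,(325.,198.),d[198,325]))
# box front edge yaw via bottom edge of top (z=.15): 
for uv in [(236,93),(405,93)]: print(at_z(c,uv,.15))
u=v/np.linalg.norm(v); n=np.array([u[1],-u[0]]) if False else None
```

```text
[ 0.46707238 -0.18193651  0.1       ] [ 0.460657  -0.2098014  0.1      ] yaw of y 77.0346440599779 hole [ 0.46436231 -0.19347248  0.11      ]
depth pts [ 0.46674718 -0.18212388  0.10991176] [ 0.46184987 -0.20279323  0.11119907]
[ 0.42908597 -0.10983257  0.15      ]
[ 0.53003983 -0.13849052  0.15      ]
```

Call:
step_arm(
  steps=[
    [0.064,-0.0115,0,0,0,0],
    [0.064,-0.0115,0,0,0,0],
    [0.064,-0.0115,0,0,0,0],
    [0.064,-0.0115,0,0,0,0],
    [0.064,-0.0115,0,0,0,0],
    [0.064,-0.0115,0,0,0,0],
    [0,0,0.042,0,0,-0.079],
    [0,0,0,0,0,0],
  ],
)

```text
t: 3.68
position: [0.4852, 0.1113, 0.1824]
tool_rot: [-2.383, -2.043, 0.007]
ft_force: [-0.4, 0.4, 0.4]
gripper_width: 1.001
gripper_force: 0.0
```

Run:
```python
from h import *
s=state(); print(s['t'],s['position'],s['tool_rot'])
c=pose("wrist",s); im,d=grab_frame("wrist"); cv2.imwrite("pics/w2.png",im); np.savez("w2.npz",d=d,R=c[1],e=c[2])
for l in ["clip_grip","stand"]:
    for r in tip_of("wrist",l)[:1]: print(l,r)
p=proj(c,(.487,.111,.09)); print(p)
u,v=map(int,p); u=min(max(u,80),560); v=min(max(v,60),340)
cv2.imwrite("pics/w2b.png",cv2.resize(cv2.convertScaleAbs(im[v-60:v+60,u-80:u+80],alpha=1.5),(800,600),interpolation=cv2.INTER_CUBIC)); print(u-80,v-60)
# grip/eye points by height
ys,xs=np.mgrid[v-60:v+60,u-80:u+80]
P=np.array([at_d(c,(a,b),d[b,a]) for a,b in zip(xs.ravel(),ys.ravel()) if d[b,a]>0])
for lo,hi in [(.04,.05),(.084,.094),(.094,.108)]:
    k=P[(P[:,2]>lo)&(P[:,2]<hi)]
    if len(k)>5:
        (cx,w,a)=cv2.minAreaRect((k[:,:2]*1000).astype(np.float32)); print(lo,len(k),np.median(k,0).round(4),np.round(cx,1),np.round(w,1),a)
```

```text
3.675 [0.48517435 0.11130006 0.18242096] [-2.38276089 -2.04333972  0.00744335]
clip_grip {'uv': [310.4, 183.5], 'confidence': 0.82}
stand {'uv': [314.8, 168.8], 'confidence': 0.58}
[320.38172651 201.8185597 ]
240 141
0.04 1252 [0.4995 0.1234 0.0462] [489.3 117.9] [28.1 59.7] 80.21170043945312
0.084 510 [0.4815 0.1219 0.0898] [480.9 119.2] [14.4 28. ] 82.90193176269531
0.094 149 [0.4814 0.1195 0.1005] [481.1 119.1] [ 4.7 17.9] 82.36846923828125
```

View pics/w2b.png

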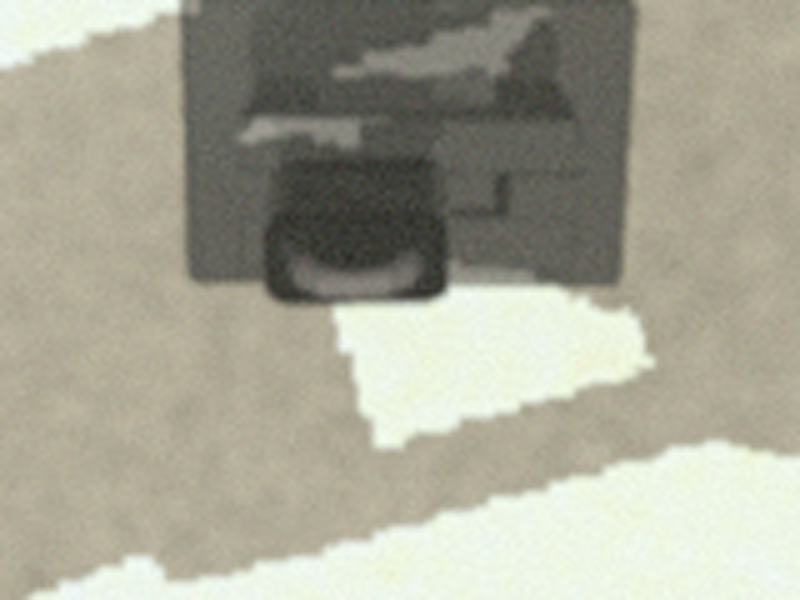

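The wrist view shows the grip's top and eye at the centre of the stand. The depth fit gives a 28 × 14 mm block at (0.481, 0.119) with its top at 0.090, matching the given sizes.

Call:
step_arm(
  steps=[
    [0.009,-0.0068,0,0,0,0],
    [0,0,0.054,0,0,0],
    [0,0,0.054,0,0,0],
    [0,0,0.054,0,0,0],
    [0,0,0,0,0,0],
    [0,0,0,0,0,0],
  ],
  fingers=0,
)

```text
t: 4.58
position: [0.4835, 0.1193, 0.0576]
tool_rot: [2.382, 2.046, 0.004]
ft_force: [0.5, 0.1, -0.0]
gripper_width: 0.503
gripper_force: 0.0
```

Run:
```python
from h import *
s=state(); print(s['t'],s['position'],Rm(s['tool_rot']).round(4),s['ft_force'])
```

```text
4.575 [0.4835273  0.11926541 0.05764117] [[ 1.511e-01  9.885e-01  3.200e-03]
 [ 9.885e-01 -1.511e-01  5.000e-04]
 [ 1.000e-03  3.100e-03 -1.000e+00]] [ 0.48090169  0.11790928 -0.00769323]
```

Call:
step_arm(
  steps=[
    [0,-0.003,0.005,0,0,0],
    [0,0,0,0,0,0],
  ],
)

```text
t: 4.82
position: [0.4802, 0.1195, 0.0522]
tool_rot: [2.382, 2.047, 0.002]
ft_force: [0.8, -0.1, 0.0]
gripper_width: 0.503
gripper_force: 0.0
```

Call:
step_arm(
  steps=[
    [0,0,0,0,0,0],
    [0,0,0,0,0,0],
    [0,0,0,0,0,0],
    [0,0,0,0,0,0],
    [0,0,0,0,0,0],
    [0,0,0,0,0,0],
  ],
  fingers=1,
  newtons=60,
)

```text
t: 5.58
position: [0.4804, 0.1195, 0.0521]
tool_rot: [2.382, 2.047, 0.002]
ft_force: [-0.9, -0.3, 6.1]
gripper_width: 0.321
gripper_force: 59.2
```

Run:
```python
from h import *
s=state(); print(s['t'],s['position'],s['gripper_width'],s['gripper_force'],Rm(s['tool_rot'])[:,2].round(4),s['ft_force'])
```

```text
5.575 [0.48036325 0.11947878 0.05209334] 0.3208866498093344 59.15575683116913 [ 1.2e-03  1.0e-04 -1.0e+00] [-0.9079009  -0.32223142  6.09005323]
```

Call:
step_arm(
  steps=[
    [0,0,-0.03,0,0,0],
    [0,0,-0.05,0,0,0],
    [0,0,-0.07,0,0,0],
    [0,0,-0.0725,0,0,0],
    [0,0,0,0,0,0.04],
    [0,0,0,0,0,0.039],
    [-0.0545,0.0124,0,0,0,0],
    [-0.0545,0.0124,0,0,0,0],
    [-0.0545,0.0124,0,0,0,0],
    [-0.0545,0.0124,0,0,0,0],
    [-0.0545,0.0124,0,0,0,0],
    [-0.0545,0.0124,0,0,0,0],
    [-0.0545,0.0124,0,0,0,0],
    [0,0,0,0,0,0],
    [0,0,0,0,0,0],
  ],
)

```text
t: 7.45
position: [0.4637, -0.1929, 0.2289]
tool_rot: [-2.505, -1.895, 0.0]
ft_force: [1.0, -0.2, 0.5]
gripper_width: 0.32
gripper_force: 59.1
```

Run:
```python
from h import *
s=state(); print(s['t'],s['position'],s['gripper_width'],s['gripper_force'],Rm(s['tool_rot']).round(4),s['ft_force'])
t=np.array([.4638,-.1932,.16])-s['position']; print((Rm(s['tool_rot']).T@t/.8).round(4))
```

```text
7.45 [ 0.46373525 -0.19286427  0.22892229] 0.3195196091424512 59.08594787120819 [[ 2.719e-01  9.623e-01 -6.000e-04]
 [ 9.623e-01 -2.719e-01  6.000e-04]
 [ 4.000e-04 -7.000e-04 -1.000e+00]] [ 1.00760233 -0.20935358  0.45926037]
[-0.0004  0.0003  0.0862]
```

Call:
step_arm(
  steps=[
    [0,0,0.04,0,0,0],
    [0,0,0.035,0,0,0],
    [0,0,0.011,0,0,0],
    [0,0,0,0,0,0],
    [0,0,0,0,0,0],
  ],
)

```text
t: 8.07
position: [0.4645, -0.1932, 0.162]
tool_rot: [2.503, 1.895, 0.002]
ft_force: [-0.6, -0.0, 0.1]
gripper_width: 0.322
gripper_force: 59.1
```

Run:
```python
from h import *
s=state(); print(s['t'],s['position'],s['ft_force'])
o=[]
for n in ["wrist","scene"]:
    c=pose(n,s); im,d=grab_frame(n); cv2.imwrite(f"pics/{n}3.png",im)
    for l in ["clip_tip","hole_mouth","clip_grip"]:
        for r in tip_of(n,l)[:1]: print(n,l,r)
    p=s['position']; print(n,"tip",proj(c,p-[0,0,.0436]),"hole",proj(c,(.4644,-.1935,.11)))
    u,v=map(int,proj(c,p-[0,0,.045])); k=30
    o.append(cv2.resize(cv2.convertScaleAbs(im[v-k:v+k,u-k:u+k],alpha=1.7),(400,400),interpolation=cv2.INTER_CUBIC)); print(u-k,v-k)
cv2.imwrite("pics/c3.png",np.hstack(o))
```

```text
8.075 [ 0.46447759 -0.19322698  0.16199864] [-0.58178426 -0.04576649  0.08535796]
wrist hole_mouth {'uv': [314.0, 211.0], 'confidence': 0.88}
wrist clip_grip {'uv': [313.3, 278.8], 'confidence': 0.63}
wrist tip [317.33748729 226.2426218 ] hole [317.26933745 221.6761159 ]
287 195
scene clip_tip {'uv': [192.8, 171.7], 'confidence': 0.54}
scene hole_mouth {'uv': [196.8, 176.4], 'confidence': 0.76}
scene tip [193.54284868 172.87678654] hole [194.22482443 176.50777888]
163 143
```

View pics/c3.png

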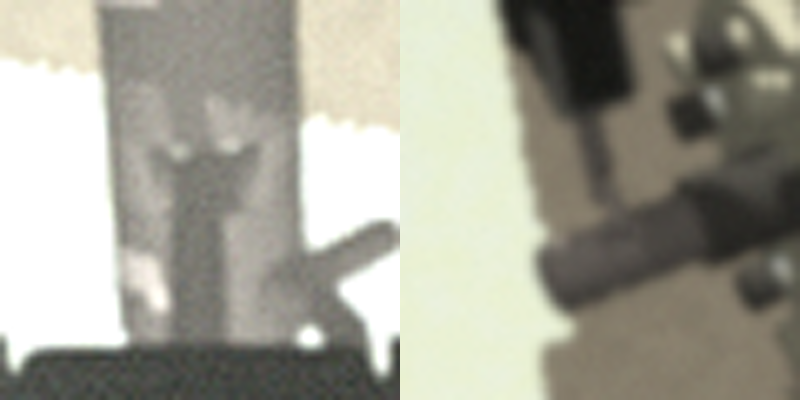

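The left crop shows the leg centred at column 198 and the hole and axle centred at about 206, so it's roughly 0.8 mm off across. The near edge of the hole at row 213 fits the prediction along the axle. I'll shift +0.8 mm in tool y and feel downward.

Call:
step_arm(
  steps=[
    [0,0.001,0.0025,0,0,0],
    [0,0,0.0025,0,0,0],
    [0,0,0.0025,0,0,0],
    [0,0,0.0025,0,0,0],
    [0,0,0.0015,0,0,0],
    [0,0,0,0,0,0],
  ],
)

```text
t: 9.22
position: [0.4645, -0.1934, 0.1512]
tool_rot: [-2.505, -1.896, 0.0]
ft_force: [0.4, 0.5, 0.2]
gripper_width: 0.323
gripper_force: 59.1
```

Call:
step_arm(
  steps=[
    [0,0,0.0025,0,0,0],
    [0,0,0.0025,0,0,0],
    [0,0,0,0,0,0],
  ],
)

```text
t: 9.6
position: [0.4645, -0.1934, 0.147]
tool_rot: [-2.505, -1.896, 0.0]
ft_force: [0.2, -0.2, -1.4]
gripper_width: 0.323
gripper_force: 59.1
```

Call:
step_arm(
  steps=[
    [0,0,0.0025,0,0,0],
    [0,0,0.0025,0,0,0],
    [0,0,0.0025,0,0,0],
    [0,0,0,0,0,0],
  ],
)

```text
t: 10.1
position: [0.4645, -0.1934, 0.1411]
tool_rot: [-2.505, -1.896, 0.0]
ft_force: [0.1, -0.5, -0.0]
gripper_width: 0.318
gripper_force: 59.1
```

Call:
step_arm(
  steps=[
    [0,0,0.0025,0,0,0],
    [0,0,0.0025,0,0,0],
    [0,0,0,0,0,0],
  ],
)

```text
t: 10.48
position: [0.4648, -0.1935, 0.1375]
tool_rot: [2.504, 1.895, 0.001]
ft_force: [1.9, -0.2, 0.4]
gripper_width: 0.318
gripper_force: 59.2
```

Call:
step_arm(
  steps=[
    [0,0,0.0025,0,0,0],
    [0,0,0.0025,0,0,0],
    [0,0,0,0,0,0],
  ],
)

```text
t: 10.85
position: [0.4657, -0.1938, 0.134]
tool_rot: [2.502, 1.894, 0.003]
ft_force: [6.7, -2.3, 0.4]
gripper_width: 0.315
gripper_force: 59.4
```

Call:
step_arm(
  steps=[
    [0,0,0.0025,0,0,0],
    [0,0,0.0025,0,0,0],
    [0,0,0,0,0,0],
  ],
)

```text
t: 11.22
position: [0.466, -0.1941, 0.1306]
tool_rot: [2.501, 1.893, 0.004]
ft_force: [5.6, -1.6, 4.3]
gripper_width: 0.318
gripper_force: 59.7
```

Call:
step_arm(
  steps=[
    [0,0,0.0025,0,0,0],
    [0,0,0.0025,0,0,0],
    [0,0,0,0,0,0],
  ],
)

```text
t: 11.6
position: [0.4659, -0.1938, 0.1253]
tool_rot: [2.502, 1.894, 0.004]
ft_force: [9.9, -2.3, -4.8]
gripper_width: 0.318
gripper_force: 59.8
```

Call:
step_arm(
  steps=[
    [0,0.0015,0,0,0,0],
    [0,0,0.0025,0,0,0],
    [0,0,0,0,0,0],
  ],
)

```text
t: 11.98
position: [0.4662, -0.1939, 0.1232]
tool_rot: [2.504, 1.895, 0.001]
ft_force: [5.3, -1.7, -0.9]
gripper_width: 0.319
gripper_force: 60.2
```

Call:
step_arm(
  steps=[
    [0,0,0.0025,0,0,0],
    [0,0,0.0015,0,0,0],
    [0,0,0,0,0,0],
  ],
)

```text
t: 12.35
position: [0.465, -0.1935, 0.1191]
tool_rot: [-2.503, -1.895, 0.002]
ft_force: [1.5, -0.5, -3.9]
gripper_width: 0.322
gripper_force: 60.0
```

Call:
step_arm(
  steps=[
    [0,0,0.0015,0,0,0],
    [0,0,0,0,0,0],
    [0,0,0,0,0,0],
  ],
)

```text
t: 12.72
position: [0.4655, -0.1937, 0.1187]
tool_rot: [-2.505, -1.896, 0.001]
ft_force: [1.4, -0.7, -2.1]
gripper_width: 0.32
gripper_force: 60.2
```

Run:
```python
from h import *
s=state(); print(s['t'],s['position'],s['ft_force'],Rm(s['tool_rot'])[:,2])
im,d=grab_frame("scene"); k=30
cv2.imwrite("pics/c4.png",cv2.resize(cv2.convertScaleAbs(im[145:205,165:225],alpha=1.7),(500,500),interpolation=cv2.INTER_CUBIC))
```

```text
12.725 [ 0.46549376 -0.19367389  0.11873685] [ 1.38550355 -0.72123464 -2.14097122] [-7.15217900e-04  1.47881409e-04 -9.99999733e-01]
```

View pics/c4.png

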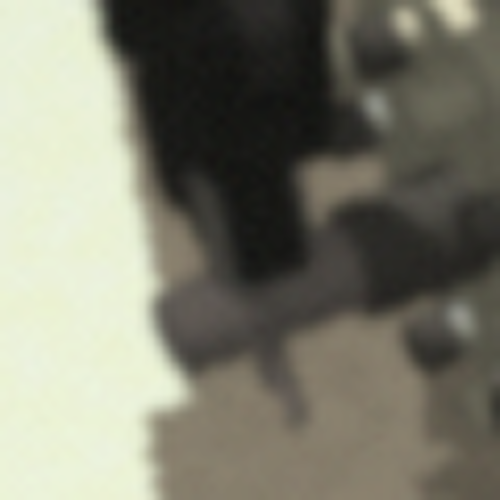

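The crop shows the grip's underside at the axle and the leg sticking out below it. The estimate is about 1 mm above home, so one more small push.

Call:
step_arm(
  steps=[
    [0,0,0.0015,0,0,0],
    [0,0,0,0,0,0],
    [0,0,0,0,0,0],
  ],
)

```text
t: 13.15
position: [0.4658, -0.1938, 0.1178]
tool_rot: [2.505, 1.896, -0.0]
ft_force: [-0.7, -0.6, -1.5]
gripper_width: 0.321
gripper_force: 60.3
```

Forces are near zero and the height is as expected. I'll release only partly, then rise straight up.

Call:
step_arm(
  steps=[
    [0,0,0,0,0,0],
    [0,0,0,0,0,0],
    [0,0,0,0,0,0],
    [0,0,0,0,0,0],
    [0,0,0,0,0,0],
  ],
  fingers=-0.2,
)

```text
t: 13.78
position: [0.4658, -0.1938, 0.1177]
tool_rot: [2.505, 1.896, 0.0]
ft_force: [0.8, 0.3, -0.1]
gripper_width: 0.601
gripper_force: 0.0
```

Call:
step_arm(
  steps=[
    [0,0,-0.02,0,0,0],
    [0,0,-0.05,0,0,0],
    [0,0,-0.07,0,0,0],
    [0,0,-0.03,0,0,0],
    [0,0,0,0,0,0],
    [0,0,0,0,0,0],
  ],
)

```text
t: 14.52
position: [0.4654, -0.1936, 0.2527]
tool_rot: [-2.504, -1.895, 0.001]
ft_force: [-0.1, 0.5, 0.5]
gripper_width: 0.599
gripper_force: 0.0
```

Run:
```python
from h import *
s=state(); print(s['t'],s['position'],s['gripper_width'])
o=[]
im,d=grab_frame("scene"); o.append(cv2.resize(cv2.convertScaleAbs(im[130:205,160:235],alpha=1.7),(400,400),interpolation=cv2.INTER_CUBIC))
c=pose("wrist",s); im,d=grab_frame("wrist")
u,v=map(int,proj(c,(.466,-.194,.155))); k=50; o.append(cv2.resize(cv2.convertScaleAbs(im[v-k:v+k,u-k:u+k],alpha=1.5),(400,400),interpolation=cv2.INTER_CUBIC))
cv2.imwrite("pics/c5.png",np.hstack(o))
P=np.array([at_d(c,(a,b),d[b,a]) for b in range(v-k,v+k) for a in range(u-k,u+k) if d[b,a]>0])
P=P[np.hypot(P[:,0]-.466,P[:,1]+.194)<.022]
for lo,hi in [(.145,.162),(.162,.18)]:
    q=P[(P[:,2]>lo)&(P[:,2]<hi)]; print(len(q), np.median(q,0).round(4), cv2.minAreaRect((q[:,:2]*1000).astype(np.float32)) if len(q)>3 else '')
```

```text
14.525 [ 0.46538718 -0.19356494  0.25268609] 0.5990208538394268
574 [ 0.4684 -0.1914  0.1539] ((467.7290954589844, -194.37615966796875), (14.783923149108887, 28.266660690307617), 75.10802459716797)
112 [ 0.4683 -0.194   0.1649] ((468.6645202636719, -194.5085906982422), (4.723023891448975, 16.673221588134766), 74.65513610839844)
```

View pics/c5.png

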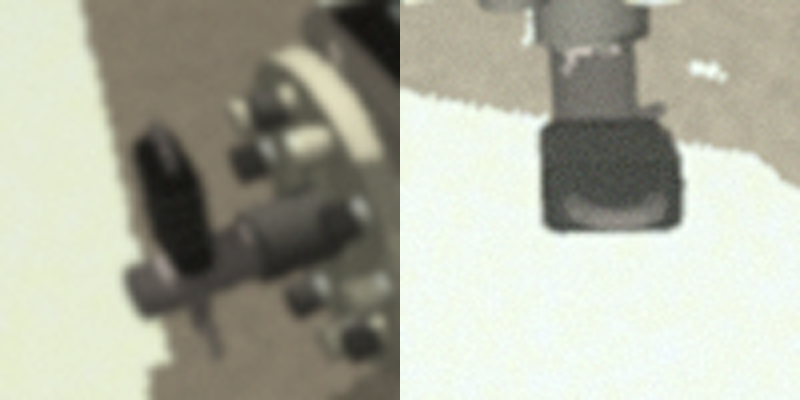

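The clip stands upright in the axle and is released. Its top is at 0.154 m against 0.1555 m expected, and its tilt is negligible.

```bash
python3 -c "
from cell import *
print(finish_job())"
```

```text
the job is handed in; nothing more can be done
None
```

The R-clip is in the rotator's cross-hole, released and upright, about 1 mm below its nominal home height (4 mm allowed); it went in without the measured force passing about 12 N, and I handed the job in at about 15 s (no verdict was returned).

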